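# Return the bench tools to their outlines

### The arm

A 6-joint arm with a two-finger parallel gripper is mounted at the origin on the work surface. World frame = base frame: x ahead of the robot, y to its left, z up, the work surface at z = 0. Lengths are in m, angles in rad, forces in N, time in s.
With the tool pointing down it reaches from about 0.3 to 0.775 m from the base axis. Payload 14.6 kg.
Tool frame: the origin (TCP) lies midway between the tips of the shut fingers; the grasp point (between the pads) lies 19 mm behind it (ctrl.tcp_to_grasp is the z of the grasp point in the tool frame, in m); z points along the fingers, y is the line along which they close (so a half turn about z gives the same grasp; the last joint's range is limited). The gripper opens to 94 mm and grips with 3 to 60 N. Pads are 16 mm wide; open, the fingers measure 119 mm over their backs; the gripper's body (75 mm by 177 mm) begins 78 mm behind the grasp point.
Start: joints at [-1.175, 0.3, 1.521, -0, 1.321, -0.067], TCP at [0.246, -0.492, 0.205] pointing down, gripper open.
Joint ranges: [-3.03, 3.03], [-0.79, 2.21], [0.23, 2.52], [-1.04, 4.18], [0, 3.07], [-2.55, 2.55]. Speed limits (rad/s): [2.22, 2.22, 2.57, 3.14, 3.14, 3.14].

### API

Orientations are given as [roll, pitch, yaw] about the fixed x, y, z axes, in that order (R = Rz(yaw) Ry(pitch) Rx(roll)).
In Python, from station import monitor, camera, ctrl gives the robot as it stands.
- The arm moves only by the tool apply_moves, never from a script. Its argument "plan" is one flat list of numbers, 4 for each row, row after row: the shift along the tool's x, y, z in mm, then the turn about the tool's z in rad. In form: [dx, dy, dz, spin, dx, dy, dz, spin, ...]. A call has 1 to 20 rows; each row shifts and turns the commanded pose from where the row before left it, along the tool's axes as they then stand; what a row does not reach is not made up. A row lasts 1/10 s, in which the tool goes at most 50 mm and 8.59 degrees, less where a joint would pass 70% of its speed; a pose out of reach is approached as far as the arm can. A call is refused whole if a number of a shift passes 50 or a number of a turn 0.15, either way. A call with a gripper value outside its range is refused whole. "hand" is the gripper command: -1 is shut, 1 is fully open, values between are in proportion, set as the call begins (left out, the last holds). The fingers move at their own pace and stop on an object; "squeeze" is the grip in N (left out, the last holds). Time passes only in rows, so rows that do not move let the fingers close. It gives the time, the measured TCP pose, the force, the opening and the grip force at its end, in the units of the state.
- monitor.get_obs(): the state, without advancing time (a new reading comes with each control period).
- camera(name): name is "side" or "top" or "wrist"; returns a dict with "image" (420x560x3 uint8, red, green, blue), "range_z" (420x560 float32, m along the optical axis (not along the pixel's ray), 0 where there is no reading), "mtx" (3x3 intrinsics, pixels), "rvec" (rotation vector, rad) and "tvec" (3), from world to camera coordinates, as OpenCV has them. Camera axes: x right, y down, z forward; pixel columns grow to the right and rows downward; lengths in m; the calibration is good to about 2 mm. A picture is of the moment at which its call begins.
- ctrl.hand_in(): hands the job in; it is judged then, once.
The state is a dict: "time_s": time; "qpos": joint angles; "joint_vel": joint speeds; "tau": joint torques, N m; "ee_pos": TCP position; "eef_rot": TCP orientation; "force": force on the tool from outside, world axes, zero at the start; "moment": the same for the moment, N m; "grip_width": finger opening in m; "grip_force": force on a finger pad.
Only numpy, scipy, OpenCV 4.12 (cv2) and the standard library are available. Lean on these libraries where they do the work, as an engineer would, in place of code of your own. Each camera call takes 0.05 s, during which the arm holds its last target. There are 200 camera calls.

### The job

Put the embossing bench in order: lay the mallet, the scraper, the try square and the sanding block each flat on the black pad that carries its yellow outline, turned the same way as the outline and covering it. Leave the green-capped paint jar standing where it is.

Things in the scene. Friction and masses are not known exactly. Their poses are not given: they have to be found in the camera images.
- mallet: Small mallet lying flat, 130 mm long, 160 g: black head 28 x 76 x 28 mm (x, y, z) and round red handle 18 mm thick with a 28 mm butt. x runs along the handle to the head: butt x = -81 to -59 mm, handle to 21, head 21 to 49. Origin at underside level below the handle's axis, which is 14 mm up. Balances near the origin.
- scraper: Paint scraper lying flat, 130 mm long, 110 g: orange handle 70 x 22 x 20 mm (x, y, z) and a steel blade 4 mm thick that flares to 54 mm. x runs towards the blade: handle x = -49 to 21 mm, blade 21 to 81. Origin on the underside, under the handle, on its centre line. Balances about 10 mm ahead of the origin.
- square: Try square lying flat, an L, 140 g: dark wooden stock 100 x 20 x 20 mm along x and a steel blade 26 x 65 x 4 mm that leaves it towards +y near its +x end. Origin on the underside, mid-length of the stock's inner edge: stock x = -50 to 50, y = -20 to 0 mm; blade x = 24 to 50, y = 0 to 65 mm.
- block: Sanding block, cork with a blue sole, 90 x 48 x 30 mm (x, y, z), 90 g. Origin at the centre of the underside. Either way round is the same.
- pad_mallet: Fixed black rubber pad 150 x 100 x 5 mm, its long side along x, with a flat yellow silhouette. Origin: centre of its underside, on the table. Silhouette: a T, the mallet, its head a wide bar at the +x end. It lies right with its origin at x = 16, y = 0 mm of the pad and its x axis along the pad's x.
- pad_scraper: Fixed black rubber pad 150 x 100 x 5 mm, its long side along x, with a flat yellow silhouette. Origin: centre of its underside, on the table. Silhouette: the scraper, slim handle, blade flaring to the +x end. It lies right with its origin at x = -16, y = 0 mm of the pad and its x axis along the pad's x.
- pad_square: Fixed black rubber pad 150 x 100 x 5 mm, its long side along x, with a flat yellow silhouette. Origin: centre of its underside, on the table. Silhouette: an L, stock along the -y side, blade towards +y at the +x end. The square lies right with its origin at x = 0, y = -22.5 mm of the pad and its x axis along the pad's x.
- pad_block: Fixed black rubber pad 150 x 100 x 5 mm, its long side along x, with a flat yellow silhouette. Origin: centre of its underside, on the table. Silhouette: an oblong 92 x 50 mm in the middle. The sanding block lies right with its origin over the pad's, lengthwise along the pad's x, either way round.
- jar: Closed paint jar with a green cap and paper label, 58 mm in diameter, 55 mm high, 300 g, standing among the tools; a loose brass plaque (60 x 42 x 6 mm) lies about 60 mm to its +y side. Origin at the centre of its underside. Not to be moved.
Mind the look-alikes: they are no part of the job. There is more than one size of the block; the job needs the middle-sized.

How it is judged:
At the end, for the whole second after the job is handed in: Each tool lies flat and at rest on its own pad (tilt under 0.1 rad, within 3 mm of the pad top), its origin within 12 mm in x and y of its right place there (block: 12 mm in all), its x axis within 0.18 rad of the pad's; mallet, scraper and square the same way round as the outline (x of mallet in the frame of pad_mallet between 0.004 and 0.028 m and x of pad_mallet in the frame of mallet between -0.03 and -0.002 m and y of mallet in the frame of pad_mallet between -0.012 and 0.012 m and y of pad_mallet in the frame of mallet between -0.014 and 0.014 m and angle between the x axis of mallet and the x axis of pad_mallet, either way round below 0.18 rad and angle between each of mallet, scraper, square, block's own z axis and vertical below 0.1 rad and z of mallet in the frame of pad_mallet between 0.002 and 0.008 m and linear speed of each of mallet, scraper, square, block below 0.01 m/s and angular speed of each of mallet, scraper, square, block below 0.1 rad/s and x of scraper in the frame of pad_scraper between -0.028 and -0.004 m and x of pad_scraper in the frame of scraper between 0.002 and 0.03 m and y of scraper in the frame of pad_scraper between -0.012 and 0.012 m and y of pad_scraper in the frame of scraper between -0.014 and 0.014 m and angle between the x axis of scraper and the x axis of pad_scraper, either way round below 0.18 rad and z of scraper in the frame of pad_scraper between 0.002 and 0.008 m and x of square in the frame of pad_square between -0.012 and 0.012 m and x of pad_square in the frame of square between -0.014 and 0.014 m and y of square in the frame of pad_square between -0.0345 and -0.0105 m and y of pad_square in the frame of square between 0.0085 and 0.0365 m and angle between the x axis of square and the x axis of pad_square, either way round below 0.18 rad and z of square in the frame of pad_square between 0.002 and 0.008 m and horizontal distance between block and pad_block below 0.012 m and angle between the x axis of block and the x axis of pad_block, either way round below 0.18 rad and z of block in the frame of pad_block between 0.002 and 0.008 m); the robot touches nothing.
It fails at once if the paint jar is shifted by more than 20 mm or tipped (distance of jar from where it was at the start of the episode above 0.02 m or angle between jar's own z axis and vertical above 0.35 rad).
It also fails if it takes over 112 s, if anything falls off the work surface, if the arm or the gripper's body presses on something with over 40 N, if the wrist force passes 120 N, or if a joint passes its speed limit or range.

## Working session

There is one attempt and no reset: what is moved stays moved. The work goes in short steps, Python scripts to look and compute and a tool call to move; the robot and the scene stay as the last step left them, time stands still between calls to the robot, and variables do not carry over. Pictures are saved under pics/ and viewed, at most 14 in all, crops included, and the job is handed in when it is done.

Besides the shell and the picture viewer there is one more tool, called after ">>>" by a JSON object that holds its "op" and its "data", one argument or row to a line. apply_moves: Moves the arm, as the interface text tells. Its arguments: {"type":"object","properties":{"plan":{"type":"array","items":{"type":"number"}},"hand":{"type":"number"},"squeeze":{"type":"number"}},"required":["plan"]}

```bash
mkdir -p pics; cat > h.py <<'E'
import numpy as np,cv2
from station import monitor,camera,ctrl
def snap(n,f):
    c=camera(n); cv2.imwrite(f'pics/{f}.png',c['image'][:,:,::-1]); np.savez(f'pics/{f}.npz',**c); return c
def cloud(c):
    d=c['range_z'];K=c['mtx'];R=cv2.Rodrigues(np.array(c['rvec'],float))[0];t=np.array(c['tvec']).ravel()
    v,u=np.mgrid[:d.shape[0],:d.shape[1]]
    P=np.stack([(u-K[0,2])/K[0,0]*d,(v-K[1,2])/K[1,1]*d,d],-1)
    W=(P-t)@R; W[d==0]=np.nan; return W
E
python3 - <<'E'
from h import *
for n in('top','side'):
    c=snap(n,n+'0');print(n,c['mtx'].tolist(),c['rvec'],c['tvec'])
print(monitor.get_obs(),ctrl.tcp_to_grasp)
E
```

```text
top [[515.0902289553969, 0.0, 280.3830492113298], [0.0, 515.0902289553969, 206.04543044944126], [0.0, 0.0, 1.0]] [ 2.14326638 -2.0986254   0.21173187] [-0.07432903  0.52318253  1.46535409]
side [[458.97990504709855, 0.0, 273.69096784243067], [0.0, 458.97990504709855, 211.17495184160427], [0.0, 0.0, 1.0]] [ 2.1739649  -0.14439801  0.10737671] [-0.53925485  0.03253739  1.47279142]
{'time_s': 0.1, 'qpos': array([-1.17458610e+00,  3.00360487e-01,  1.52150665e+00, -1.57234821e-05,
        1.32071775e+00, -6.65428566e-02]), 'joint_vel': array([ 0.00016589, -0.00159335, -0.00075724, -0.00024606,  0.0001302 ,
        0.00092623]), 'tau': array([ 2.16499975e-03, -5.32634532e+01, -3.53283226e+01,  7.09803100e-02,
        2.34612718e-02, -6.41365727e-05]), 'ee_pos': array([ 0.24545818, -0.4919265 ,  0.2049785 ]), 'eef_rot': array([-3.14060161e+00, -5.07803260e-05,  4.62756959e-01]), 'force': array([-0.63367459,  0.09475214,  0.10343386]), 'moment': array([ 0.02989956, -0.00668475, -0.05273712]), 'grip_force': 0.0, 'grip_width': 0.09394493130820838} -0.0188
```

View pics/top0.png

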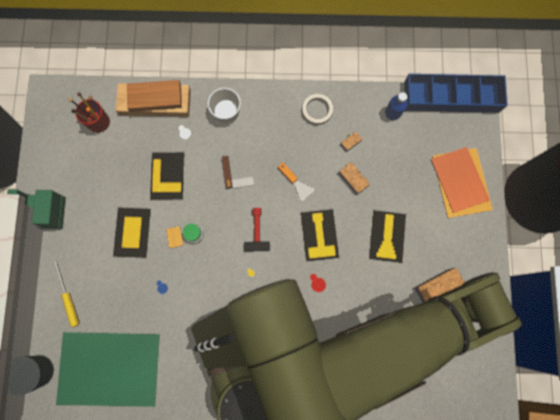

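View pics/side0.png

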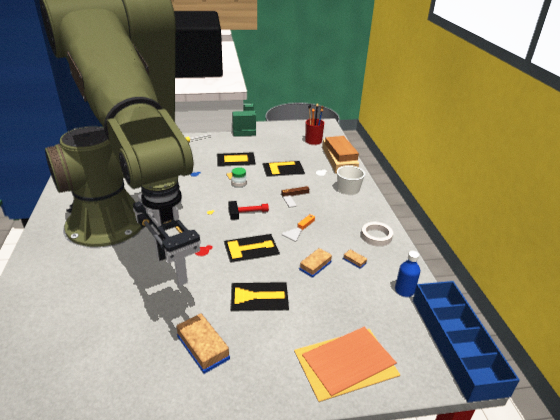

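Top view: the square pad is at (167,176), block pad (132,232), mallet pad (320,236) and scraper pad (388,237). The square is at (235,175), scraper (297,182), medium block (353,178), mallet (257,232), and the jar (192,233) with its plaque at (175,237).

```bash
cat >> h.py <<'E'
def rect(W,m):
    p=W[m]; p=p[np.isfinite(p[:,0])]
    (cx,cy),(w,h),a=cv2.minAreaRect((p[:,:2]*1000).astype(np.float32))
    if w<h: w,h,a=h,w,a+90
    return [round(float(x),1) for x in (cx,cy,w,h)]+[round(float(np.radians((a+90)%180-90)),3)], np.round(p.mean(0)*1000,1), len(p)
def roi(W,x0,x1,y0,y1):
    m=np.zeros(W.shape[:2],bool); m[y0:y1,x0:x1]=1; return m
E
python3 - <<'E'
from h import *
c=dict(np.load('pics/top0.npz'));W=cloud(c)
im=c['image'];hsv=cv2.cvtColor(im,cv2.COLOR_RGB2HSV);H,S,V=[hsv[...,i].astype(int) for i in range(3)]
yel=(H>20)&(H<32)&(S>180)&(V>120); blk=(V<50)
print('table z',np.nanmedian(W[150:160,200:215,2]),np.nanmedian(W[260:270,350:380,2]))
pads=dict(square=(145,190,145,205),block=(108,156,200,262),mallet=(296,345,204,268),scraper=(364,412,205,268))
for k,b in pads.items():
    r=roi(W,*b); print(k,'pad',rect(W,r&(blk|yel)),'yel',rect(W,r&yel))
tools=dict(square=(216,258,148,195),scraper=(272,320,158,205),block=(334,374,158,198),mallet=(238,278,203,256),jar=(180,208,220,248),plaque=(164,182,224,252))
for k,b in tools.items():
    r=roi(W,*b); Z=W[...,2]; print(k)
    for lab,m in dict(tall=Z>0.009,red=((H<5)|(H>174))&(S>140),orange=(H>8)&(H<20)&(S>150),dark=V<60,bright=(V>185)&(S<40)).items():
        if (r&m).sum()>12: print('  ',lab,rect(W,r&m))
out=np.hstack([cv2.resize(im[130:270,100:280],None,fx=4,fy=4,interpolation=cv2.INTER_CUBIC)])
E
```

```text
table z 0.0001921089633411 0.00018975726197184025
square pad ([623.3, 287.1, 105.2, 86.5, 0.021], array([604.9, 299.2,   5.7]), 404) yel ([623.3, 287.1, 105.2, 86.5, 0.021], array([604.9, 299.2,   5.7]), 404)
block pad ([445.2, 381.6, 92.3, 51.0, -0.005], array([445. , 381.6,   6. ]), 499) yel ([445.2, 381.6, 92.3, 51.0, -0.005], array([445. , 381.6,   6. ]), 499)
mallet pad ([449.4, -182.9, 131.8, 76.7, 0.113], array([ 431.5, -184.5,    5.7]), 489) yel ([449.4, -182.9, 131.8, 76.7, 0.113], array([ 431.5, -184.5,    5.7]), 489)
scraper pad ([447.7, -378.9, 131.4, 54.8, 0.036], array([ 437.1, -385.8,    6. ]), 440) yel ([447.3, -378.0, 131.5, 54.7, 0.052], array([ 437.1, -385.8,    6. ]), 439)
square
   tall ([644.0, 74.6, 123.5, 122.3, -1.527], array([631.1,  97.4,  18.8]), 246)
   bright ([607.7, 53.8, 62.0, 24.3, -1.368], array([607.6,  53.4,   4.4]), 143)
scraper
   tall ([621.8, -125.4, 136.6, 91.3, 0.545], array([630. , -89.5,  18.2]), 198)
   orange ([636.4, -82.3, 65.3, 21.1, 0.744], array([635.1, -82.8,  20. ]), 137)
   bright ([581.6, -127.6, 58.9, 50.2, 1.128], array([ 585.9, -131.9,    4.2]), 202)
block
   tall ([626.2, -281.5, 121.8, 94.9, 1.309], array([ 619.9, -284. ,   28.3]), 512)
mallet
   tall ([459.6, 8.6, 133.7, 86.5, 0.066], array([439.8,   5.8,  24.3]), 491)
   red ([473.1, 8.4, 99.7, 21.3, -0.016], array([478.3,   6.6,  22.9]), 156)
jar
   tall ([442.9, 195.5, 79.5, 78.9, 0.091], array([438.5, 190.6,  47. ]), 338)
   orange ([425.0, 233.7, 27.8, 4.5, 0.067], array([422.9, 233.7,   5.1]), 16)
plaque
   tall ([432.0, 252.6, 57.9, 36.7, 0.187], array([426.8, 252.5,  10.8]), 45)
   orange ([432.7, 252.1, 53.5, 37.3, 0.223], array([432.5, 252.6,   5.8]), 213)
```

```bash
cat >> h.py <<'E'
from scipy.optimize import minimize
def box(x0,x1,y0,y1,z0,z1): return ([(x0,y0),(x1,y0),(x1,y1),(x0,y1)],z0,z1)
M=dict(
 mallet=[box(-81,-59,-14,14,0,28),box(-59,21,-9,9,5,23),box(21,49,-38,38,0,28)],
 scraper=[box(-49,21,-11,11,0,20),([(21,-11),(81,-27),(81,27),(21,11)],0,4)],
 square=[box(-50,50,-20,0,0,20),box(24,50,0,65,0,4)],
 block=[box(-45,45,-24,24,0,30)])
def flat(n): return [(p,5.5,5.5) for p,_,_ in M[n]]
OFF=dict(mallet=(16,0),scraper=(-16,0),square=(0,-22.5),block=(0,0))
def masks(im):
    hsv=cv2.cvtColor(im,cv2.COLOR_RGB2HSV);H,S,V=[hsv[...,i].astype(int) for i in range(3)]
    d={'yel':(H>20)&(H<33)&(S>150)&(V>100)}
    red=((H<6)|(H>172))&(S>130); brt=(V>175)&(S<50); brown=((H<16)|(H>172))&(S>60)&(V<110)
    d['mallet']=red|(V<45); d['scraper']=((H>5)&(H<20)&(S>150))|brt; d['square']=brown|brt|(V<45)
    d['block']=(H>5)&(H<24)&(S>60)&(V>60)
    return d
def fit(c,parts,mask,x0,b,U=4,zoff=0,tall=None):
    """b=u0,u1,v0,v1 roi; x0=(mm,mm,rad)"""
    u0,u1,v0,v1=b
    m=cv2.resize(mask[v0:v1,u0:u1].astype(np.float32),None,fx=U,fy=U,interpolation=cv2.INTER_LINEAR)>.5
    rv,tv,K=[np.array(c[k],float) for k in('rvec','tvec','mtx')]
    def ren(q):
        A=np.zeros(m.shape,np.uint8);co,s=np.cos(q[2]),np.sin(q[2])
        for p,za,zb in parts:
            p=np.array(p,float);xy=p@np.array([[co,s],[-s,co]])+q[:2]
            P=np.vstack([np.c_[xy,np.full(len(p),z+zoff)] for z in (za,zb)])/1000
            uv=cv2.projectPoints(P,rv,tv,K,None)[0][:,0]
            uv=(uv-[u0,v0]+.5)*U-.5
            cv2.fillPoly(A,[cv2.convexHull(np.round(uv*16).astype(np.int32))],1,shift=4)
        return A>0
    f=lambda q:1-(ren(q)&m).sum()/max(1,(ren(q)|m).sum())
    best=None
    for da in(-.15,0,.15):
        s=np.array(x0,float)+[0,0,da]
        r=minimize(f,s,method='Nelder-Mead',options=dict(initial_simplex=[s,s+[8,0,0],s+[0,8,0],s+[0,0,.12]],xatol=.02,fatol=1e-5))
        if best is None or r.fun<best.fun: best=r
    return np.round(best.x,3),round(1-best.fun,3)
E
cat > pf.py <<'E'
from h import *
c=dict(np.load('pics/top0.npz'));D=masks(c['image'])
pi=np.pi
for k,b,q in [('square',(145,190,145,205),(600,310,pi)),('block',(108,156,200,262),(445,381,0)),('mallet',(296,345,204,268),(435,-184,pi+.1)),('scraper',(364,412,205,268),(460,-380,pi+.05))]:
    x,s=fit(c,flat(k),D['yel'],q,b); print('goal',k,x,s)
for k,b,q in [('square',(216,258,148,195),(640,75,pi)),('scraper',(272,320,158,205),(630,-90,pi+.74)),('block',(334,374,158,198),(625,-282,.8)),('mallet',(238,278,203,256),(445,6,pi))]:
    x,s=fit(c,M[k],D[k],q,b); print('tool',k,x,s)
E
python3 pf.py
```

```text
goal square [623.093 309.204   3.176] 0.824
goal block [ 4.45679e+02  3.81822e+02 -1.60000e-02] 0.868
goal mallet [ 432.845 -185.273    3.27 ] 0.804
goal scraper [ 465.61  -388.513    3.052] 0.835
tool square [638.724  93.705   3.336] 0.64
tool scraper [627.61  -92.738   3.887] 0.796
tool block [ 626.272 -286.39     0.696] 0.905
tool mallet [445.942   6.428   3.16 ] 0.305
```

```bash
cat > go.py <<'E'
# go.py x y z(mm) yaw N : identical rows from the present measured pose
import sys
from h import *
def plan(o,x,y,z,yaw,N):
    cy=o['eef_rot'][2];p=o['ee_pos']*1000
    spin=-(((yaw-cy)+np.pi)%(2*np.pi)-np.pi)   # + spin lowers yaw
    # tool axes: x=(c,s) y=(s,-c) z=-1 (down)
    dw=np.array([x,y])-p[:2]
    D=complex(np.cos(cy)*dw[0]+np.sin(cy)*dw[1],np.sin(cy)*dw[0]-np.cos(cy)*dw[1])
    k=np.arange(N);d=D/np.exp(1j*k*spin/N).sum()
    return [round(d.real/1,1),round(d.imag,1),round((p[2]-z)/N,1),round(spin/N,4)]
if __name__=='__main__':
    a=list(map(float,sys.argv[1:]));o=monitor.get_obs()
    print(plan(o,*a[:4],int(a[4])),'x',int(a[4]),'from',np.round(o['ee_pos']*1000,1),o['eef_rot'].round(3),'t',o['time_s'])
E
python3 - <<'E'
from h import *
c=camera('wrist');o=monitor.get_obs()
R=cv2.Rodrigues(c['rvec'])[0];p=-R.T@c['tvec']
from scipy.spatial.transform import Rotation as Ro
T=Ro.from_euler('xyz',o['eef_rot']).as_matrix()
print('cam in tool',T.T@(p-o['ee_pos']),'axis',T.T@R[2],'img x',T.T@R[0],c['mtx'][0,0])
E
python3 go.py 445 6 230 0.0 14
```

```text
cam in tool [ 0.07797973  0.00096477 -0.17999033] axis [-0.27008152 -0.00113412  0.96283679] img x [-3.26892792e-05  9.99999317e-01  1.16872375e-03] 368.57758108491225
[np.float64(22.7), np.float64(-31.3), np.float64(-1.8), np.float64(0.0331)] x 14 from [ 245.5 -492.   205. ] [-3.141 -0.     0.463] t 0.15
```

>>> {"op": "apply_moves", "data": {
  "plan": [23,-25,-1,0.033,23,-25,-1,0.033,23,-25,-1,0.033,23,-25,-1,0.033,23,-25,-1,0.033,23,-25,-1,0.033,23,-25,-1,0.033,23,-25,-1,0.033,23,-25,-1,0.033,23,-25,-1,0.033,23,-25,-1,0.033,23,-25,-1,0.033,23,-25,-1,0.033,23,-25,-1,0.033,0,0,0,0,0,0,0,0],
  "hand": 1,
  "squeeze": 30
}}

```text
time_s: 1.75
ee_pos: [0.4695, -0.0772, 0.2191]
eef_rot: [-3.142, 0.001, 0.003]
force: [-0.3, -0.4, 0.9]
grip_width: 0.0939
grip_force: 0.0
```

```bash
python3 - <<'E'
from h import *
c=snap('wrist','w1');snap('top','top1');print(monitor.get_obs()['ee_pos'],monitor.get_obs()['eef_rot'])
E
```

```text
[ 0.4691788  -0.07799378  0.21931786] [3.14157546e+00 3.80702014e-04 6.25312235e-04]
```

View pics/w1.png

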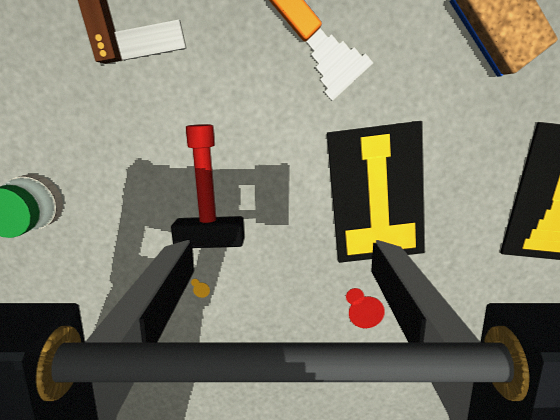

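The wrist view shows the mallet at (205,185) with its head at (208,232), the mallet outline at (378,195), and the jar at (25,205).

```bash
cat > f.py <<'E'
from h import *
def run(f,jobs):
    c=dict(np.load(f'pics/{f}.npz'));D=masks(c['image'])
    for kind,k,b,q in jobs:
        x,s=fit(c,flat(k) if kind=='goal' else M[k],D['yel' if kind=='goal' else k],q,b,U=3); print(f,kind,k,x,s)
E
python3 - <<'E'
from f import *
pi=np.pi
run('w1',[('goal','mallet',(330,425,125,262),(433,-185,3.27)),('tool','mallet',(160,260,115,247),(446,6,3.16))])
c=dict(np.load('pics/w1.npz'))['image'];print(c[232,208],c[210,280],c[60,100],c[180,340], c[190,378],c[40,150])
run('top1',[('goal','mallet',(296,345,204,268),(433,-185,3.27)),('goal','scraper',(364,412,205,268),(466,-388,3.05)),('tool','mallet',(238,278,203,256),(445,6,3.16))])
E
```

```text
w1 goal mallet [ 433.077 -185.253    3.277] 0.854
w1 tool mallet [441.969   4.382   3.157] 0.857
[19 19 18] [98 97 89] [90 49 28] [31 29 29] [242 221  52] [217 217 205]
top1 goal mallet [ 431.208 -184.889    3.272] 0.719
top1 goal scraper [ 464.988 -388.54     3.034] 0.845
top1 tool mallet [445.     6.     3.01] 0.0
```

>>> {"op": "apply_moves", "data": {
  "plan": [-5.3,-16.7,30,-0.003,-5.3,-16.7,30,-0.003,-5.3,-16.7,30,-0.003,-5.3,-16.7,30,-0.003,-5.3,-16.7,30,-0.003,0,0,20,0,0,0,15,0,0,0,15,0,0,0,10,0,0,0,0,0,0,0,0,0]
}}

```text
time_s: 2.95
ee_pos: [0.4427, 0.0055, 0.0099]
eef_rot: [3.142, -0.0, 0.015]
force: [-0.3, 0.2, 0.1]
grip_width: 0.0937
grip_force: 0.0
```

>>> {"op": "apply_moves", "data": {
  "plan": [0,0,6,0,0,0,0,0,0,0,0,0,0,0,0,0,0,0,0,0,0,0,0,0,0,0,0,0],
  "hand": -1,
  "squeeze": 25
}}

```text
time_s: 3.65
ee_pos: [0.4426, 0.0059, 0.0035]
eef_rot: [-3.142, -0.0, 0.016]
force: [0.4, 1.2, 0.4]
grip_width: 0.0417
grip_force: 0.0
```

>>> {"op": "apply_moves", "data": {
  "plan": [0,0,0,0,0,0,0,0,0,0,0,0,0,0,0,0,0,0,0,0,0,0,0,0]
}}

```text
time_s: 4.25
ee_pos: [0.4426, 0.0059, 0.0035]
eef_rot: [-3.142, -0.0, 0.016]
force: [-0.7, -0.2, 0.2]
grip_width: 0.0173
grip_force: 25.0
```

>>> {"op": "apply_moves", "data": {
  "plan": [0,0,-10,0,0,0,-20,0,0,0,-30,0,0,0,-30,0,0,0,0,0,0,0,0,0]
}}

```text
time_s: 4.85
ee_pos: [0.4426, 0.0059, 0.0939]
eef_rot: [3.142, -0.001, 0.016]
force: [-0.5, 0.7, -1.1]
grip_width: 0.0173
grip_force: 25.0
```

```bash
python3 - <<'E'
from h import *
c=snap('wrist','w2');o=monitor.get_obs();print(o['ee_pos'],o['eef_rot'],o['force'],o['moment'],o['grip_width'])
E
```

```text
[0.44220988 0.0059065  0.0930867 ] [-3.14153142e+00  5.30766102e-04  1.57696414e-02] [ 0.03431874  0.46481016 -0.94650927] [ 0.07151889 -0.0161449  -0.00201385] 0.017241848920670547
```

View pics/w2.png

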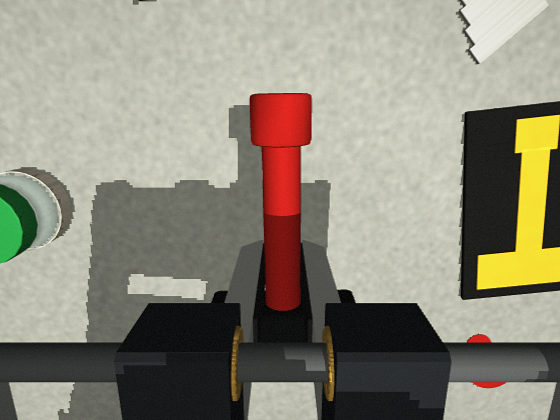

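```bash
python3 - <<'E'
from h import *
c=dict(np.load('pics/w2.npz'));W=cloud(c)*1000
for v in (92,94,96,98,110,130,142,145,148,152,180,200): print(v,W[v,281].round(1))
print(W[120,251:312:6].round(1))
print(W[180,264:300:5].round(1))
E
python3 go.py 433 -185 93 0.1355 6
```

```text
92 [527.3   7.2   1.1]
94 [523.8   6.6 119. ]
96 [523.    6.6 118.7]
98 [522.3   6.6 119.7]
110 [517.6   6.5 118.4]
130 [509.6   6.4 119.4]
142 [504.5   6.3 117.8]
145 [503.3   6.3 118.6]
148 [501.6   6.3 114.4]
152 [499.9   6.3 114.8]
180 [487.6   6.1 114.7]
200 [478.3   5.9 114. ]
[[513.   19.4 111.1]
 [513.3  16.5 115.7]
 [513.4  14.  116.7]
 [513.4  11.4 117.6]
 [513.5   8.9 118.8]
 [513.6   6.4 119.2]
 [513.6   4.  118.5]
 [513.6   1.5 117.9]
 [513.6  -1.  117.4]
 [513.5  -3.7 114.1]
 [513.3  -6.7 108.4]]
[[ 4.864e+02  1.380e+01  1.095e+02]
 [ 4.870e+02  1.150e+01  1.121e+02]
 [ 4.873e+02  9.200e+00  1.136e+02]
 [ 4.875e+02  7.000e+00  1.142e+02]
 [ 4.874e+02  4.700e+00  1.137e+02]
 [ 4.873e+02  2.500e+00  1.129e+02]
 [ 4.872e+02  3.000e-01  1.126e+02]
 [ 4.864e+02 -2.200e+00  1.086e+02]]
[np.float64(-3.6), np.float64(31.7), np.float64(0.0), np.float64(-0.02)] x 6 from [442.2   5.9  93.1] [-3.142e+00  1.000e-03  1.600e-02] t 4.9
```

>>> {"op": "apply_moves", "data": {
  "plan": [-2.8,23.8,0,-0.015,-2.8,23.8,0,-0.015,-2.8,23.8,0,-0.015,-2.8,23.8,0,-0.015,-2.8,23.8,0,-0.015,-2.8,23.8,0,-0.015,-2.8,23.8,0,-0.015,-2.8,23.8,0,-0.015,0,0,20,0,0,0,20,0,0,0,20,0,0,0,10,0,0,0,0,0,0,0,0,0]
}}

```text
time_s: 6.3
ee_pos: [0.4333, -0.1855, 0.0236]
eef_rot: [-3.141, 0.0, 0.136]
force: [0.4, -0.6, -1.4]
grip_width: 0.0171
grip_force: 25.0
```

```bash
python3 go.py 432.4 -185.3 8.5 0.1355 1
```

```text
[np.float64(-0.9), np.float64(-0.3), np.float64(15.1), np.float64(0.0004)] x 1 from [ 433.3 -185.5   23.6] [-3.141  0.     0.136] t 6.3
```

>>> {"op": "apply_moves", "data": {
  "plan": [-0.9,0,8,0,0,0,5,0,0,0,1.5,0,0,0,0,0,0,0,0,0]
}}

```text
time_s: 6.8
ee_pos: [0.4324, -0.1857, 0.0091]
eef_rot: [3.141, -0.0, 0.136]
force: [-0.4, -0.3, -1.3]
grip_width: 0.0175
grip_force: 25.0
```

>>> {"op": "apply_moves", "data": {
  "plan": [0,0,0,0,0,0,0,0,0,0,0,0,0,0,0,0,0,0,0,0,0,0,0,0,0,0,0,0],
  "hand": 0.3
}}

```text
time_s: 7.5
ee_pos: [0.4324, -0.1856, 0.009]
eef_rot: [3.142, -0.0, 0.136]
force: [0.4, 0.7, -0.5]
grip_width: 0.0608
grip_force: 0.0
```

>>> {"op": "apply_moves", "data": {
  "plan": [0,0,-20,0,0,0,-40,0,0,0,-40,0,10,8,-30,0.014,10,8,-20,0.014,10,8,-20,0.014,10,8,-20,0.014,10,8,-20,0.014,10,0,0,0.014,0,0,0,0.014,0,0,0,0.014,0,0,0,0.014,0,0,0,0.014,0,0,0,0],
  "hand": 0.6
}}

```text
time_s: 8.9
ee_pos: [0.4961, -0.2192, 0.2187]
eef_rot: [-3.141, 0.0, -0.005]
force: [-0.3, -1.0, 0.7]
grip_width: 0.075
grip_force: 0.0
```

```bash
python3 - <<'E'
from h import *
c=snap('wrist','w3');o=monitor.get_obs();print(o['ee_pos'],o['eef_rot'],o['force'])
E
```

```text
[ 0.49617658 -0.2192652   0.21883248] [-3.14150512e+00  1.52058365e-04 -4.29298918e-03] [0.15856032 0.20116979 0.09287892]
```

View pics/w3.png

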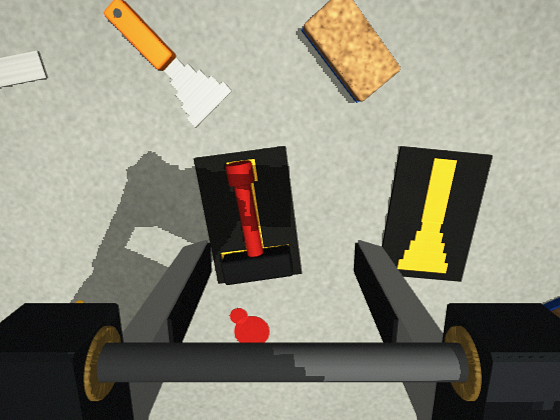

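The mallet lies on its pad at (243,215). The scraper is at (165,60), the block at (350,45), and the scraper outline at (432,215).

```bash
python3 - <<'E'
from f import *
c=dict(np.load('pics/w3.npz'));W=cloud(c)*1000;im=c['image']
D=masks(im);hsv=cv2.cvtColor(im,cv2.COLOR_RGB2HSV)
red=((hsv[...,0]<6)|(hsv[...,0]>172))&(hsv[...,1]>130)
# mallet fit with red only: butt+handle
print('mallet placed',fit(c,M['mallet'][:2],red,(433,-185,3.277),(200,300,150,262),U=3,zoff=5))
run('w3',[('goal','scraper',(375,500,145,285),(465,-388,3.04)),('tool','scraper',(95,240,0,135),(628,-93,3.887)),('tool','block',(290,410,0,110),(626,-286,.69))])
p=W[roi(W,290,410,0,110)];s=p[(p[:,2]>26)&(p[:,2]<34)];print(cv2.minAreaRect(s[:,:2].astype(np.float32)))
m=(hsv[...,0]>5)&(hsv[...,0]<20)&(hsv[...,1]>150)&roi(W,95,240,0,135);s=W[m];s=s[s[:,2]>16];print('scr handle',cv2.minAreaRect(s[:,:2].astype(np.float32)))
# scraper pad: black+yellow
m=roi(W,375,500,140,285)&((hsv[...,2]<60)|D['yel']);s=W[m];s=s[(s[:,2]>3)&(s[:,2]<7.5)];print('pad',cv2.minAreaRect(s[:,:2].astype(np.float32)))
E
```

```text
mallet placed (array([ 432.324, -186.673,    3.284]), np.float64(0.833))
w3 goal scraper [ 464.03  -389.708    3.041] 0.89
w3 tool scraper [622.218 -60.252   3.051] 0.24
w3 tool block [ 623.915 -287.417    0.677] 0.926
((622.6621704101562, -286.32806396484375), (90.06794738769531, 48.134342193603516), 39.99210739135742)
scr handle ((636.255615234375, -84.3484115600586), (69.69322967529297, 22.337980270385742), 42.94436264038086)
pad ((448.71990966796875, -387.6324462890625), (100.26053619384766, 149.8433380126953), 84.0518569946289)
```

```bash
python3 go.py 623.1 -96.6 43 0.749 10
```

```text
[np.float64(16.4), np.float64(-7.6), np.float64(17.6), np.float64(-0.0753)] x 10 from [ 496.2 -219.3  218.8] [-3.142  0.    -0.004] t 8.95
```

>>> {"op": "apply_moves", "data": {
  "plan": [16.4,-7.6,17.5,-0.0753,16.4,-7.6,17.5,-0.0753,16.4,-7.6,17.5,-0.0753,16.4,-7.6,17.5,-0.0753,16.4,-7.6,17.5,-0.0753,16.4,-7.6,17.5,-0.0753,16.4,-7.6,17.5,-0.0753,16.4,-7.6,17.5,-0.0753,16.4,-7.6,17.5,-0.0753,16.4,-7.6,17.5,-0.0753,0,0,0,0,0,0,0,0],
  "hand": 0.1
}}

```text
time_s: 10.15
ee_pos: [0.6231, -0.0967, 0.0441]
eef_rot: [-3.141, 0.0, 0.748]
force: [-0.2, 0.0, 0.5]
grip_width: 0.0515
grip_force: 0.0
```

```bash
python3 go.py 623.1 -96.6 3.5 0.749 1
```

```text
[np.float64(0.1), np.float64(-0.1), np.float64(40.6), np.float64(-0.0013)] x 1 from [623.1 -96.7  44.1] [-3.141  0.     0.748] t 10.15
```

>>> {"op": "apply_moves", "data": {
  "plan": [0,0,15,0,0,0,15,0,0,0,10,0,0,0,0,0,0,0,0,0]
}}

```text
time_s: 10.65
ee_pos: [0.6232, -0.0968, 0.0038]
eef_rot: [-3.141, 0.0, 0.748]
force: [0.4, 0.3, 0.1]
grip_width: 0.0516
grip_force: 0.0
```

>>> {"op": "apply_moves", "data": {
  "plan": [0,0,0,0,0,0,0,0,0,0,0,0,0,0,0,0,0,0,0,0,0,0,0,0,0,0,0,0],
  "hand": -1,
  "squeeze": 30
}}

```text
time_s: 11.35
ee_pos: [0.6234, -0.0966, 0.0042]
eef_rot: [3.141, -0.0, 0.749]
force: [-0.8, 0.0, 3.5]
grip_width: 0.0217
grip_force: 30.0
```

>>> {"op": "apply_moves", "data": {
  "plan": [0,0,-10,0,0,0,-20,0,0,0,-30,0,0,0,-30,0,0,0,0,0,0,0,0,0]
}}

```text
time_s: 11.95
ee_pos: [0.6233, -0.0966, 0.0945]
eef_rot: [3.141, -0.001, 0.749]
force: [-0.2, -0.6, -0.7]
grip_width: 0.0218
grip_force: 30.0
```

```bash
cat > held.py <<'E'
import sys
from h import *
c=snap('wrist',sys.argv[1]);o=monitor.get_obs();W=cloud(c)*1000
hsv=cv2.cvtColor(c['image'],cv2.COLOR_RGB2HSV);H,S,V=[hsv[...,i] for i in range(3)]
z=o['ee_pos'][2]*1000;m=np.isfinite(W[...,2])&(W[...,2]>z-15)&(W[...,2]<z+35)&(S>75)&(V>35)&((H<30)|(H>172))
n,l,st,ce=cv2.connectedComponentsWithStats(m.astype(np.uint8));i=1+st[1:,4].argmax();m=l==i
p=W[m];print('n',len(p),'z pct',np.percentile(p[:,2],[2,50,98]).round(1));zt=np.percentile(p[:,2],90);s=p[abs(p[:,2]-zt)<3]
yaw=o['eef_rot'][2];t=(s[:,:2]-o['ee_pos'][:2]*1000)@np.array([[np.cos(yaw),np.sin(yaw)],[np.sin(yaw),-np.cos(yaw)]]).T
print('tool-frame top face rect',cv2.minAreaRect(t.astype(np.float32)),'x',np.percentile(t[:,0],[1,99]).round(1),'y',np.percentile(t[:,1],[1,99]).round(1))
print(o['ee_pos'].round(4),o['eef_rot'].round(3),o['grip_width'].round(4),o['time_s'])
E
python3 held.py w4
```

```text
n 6307 z pct [105.2 110.9 112.3]
tool-frame top face rect ((18.813201904296875, 1.0868864059448242), (69.41946411132812, 21.80489158630371), 0.193036288022995) x [-14.4  52.8] y [-9.6 11.5]Traceback (most recent call last):
  File "held.py", line 10, in <module>
    print(o['ee_pos'].round(4),o['eef_rot'].round(3),o['grip_width'].round(4),o['time_s'])
                                                     ^^^^^^^^^^^^^^^^^^^^^
AttributeError: 'float' object has no attribute 'round'
```

```bash
sed -i "s/o\['grip_width'\].round(4)/o['grip_width']/" held.py; python3 go.py 459.6 -388.9 93 -0.104 11
```

```text
[np.float64(-24.0), np.float64(20.2), np.float64(0.0), np.float64(0.0775)] x 11 from [622.9 -96.5  93.4] [-3.141e+00  1.000e-03  7.490e-01] t 12.0
```

>>> {"op": "apply_moves", "data": {
  "plan": [-24,20.2,0,0.0775,-24,20.2,0,0.0775,-24,20.2,0,0.0775,-24,20.2,0,0.0775,-24,20.2,0,0.0775,-24,20.2,0,0.0775,-24,20.2,0,0.0775,-24,20.2,0,0.0775,-24,20.2,0,0.0775,-24,20.2,0,0.0775,-24,20.2,0,0.0775,0,0,20,0,0,0,20,0,0,0,20,0,0,0,10,0,0,0,0,0,0,0,0,0]
}}

```text
time_s: 13.7
ee_pos: [0.46, -0.3888, 0.0242]
eef_rot: [-3.142, 0.0, -0.104]
force: [-0.4, -0.2, -1.2]
grip_width: 0.0217
grip_force: 30.0
```

```bash
python3 go.py 459.6 -388.9 9 -0.104 1
```

```text
[np.float64(-0.4), np.float64(0.1), np.float64(15.2), np.float64(0.0004)] x 1 from [ 460.  -388.8   24.2] [-3.142  0.    -0.104] t 13.7
```

>>> {"op": "apply_moves", "data": {
  "plan": [0,0,8,0,0,0,5,0,0,0,2,0,0,0,0,0,0,0,0,0]
}}

```text
time_s: 14.2
ee_pos: [0.4599, -0.3888, 0.0092]
eef_rot: [3.142, -0.0, -0.104]
force: [-1.7, 2.0, 2.4]
grip_width: 0.022
grip_force: 30.0
```

>>> {"op": "apply_moves", "data": {
  "plan": [0,0,0,0,0,0,0,0,0,0,0,0,0,0,0,0,0,0,-30,0,0,0,-40,0,0,0,-40,0,0,0,0,0,0,0,0,0],
  "hand": 0.6
}}

```text
time_s: 15.1
ee_pos: [0.46, -0.3889, 0.1194]
eef_rot: [3.141, -0.001, -0.104]
force: [-0.8, 0.1, -0.9]
grip_width: 0.0755
grip_force: 0.0
```

```bash
python3 go.py 622.7 -286.3 60 0.698 10; python3 - <<'E'
from h import *
c=snap('wrist','w5');W=cloud(c)*1000
cv2.imwrite('pics/w5.png',c['image'][:,:,::-1])
E
```

```text
[np.float64(18.8), np.float64(-5.9), np.float64(5.9), np.float64(-0.0802)] x 10 from [ 460.  -388.9  119.4] [ 3.141e+00 -1.000e-03 -1.040e-01] t 15.1
```

View pics/w5.png

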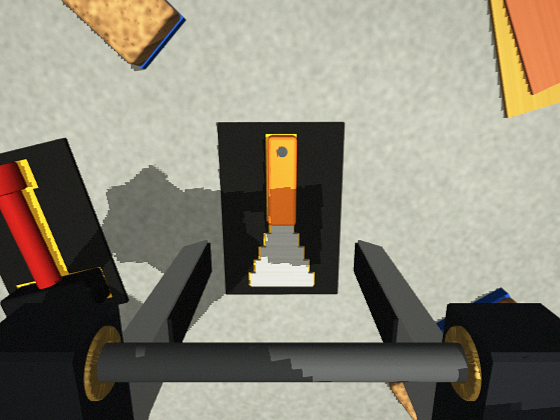

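The scraper sits on its outline at (282,210), with even yellow edges. Next is the block.

>>> {"op": "apply_moves", "data": {
  "plan": [18.8,-5.9,5.9,-0.0802,18.8,-5.9,5.9,-0.0802,18.8,-5.9,5.9,-0.0802,18.8,-5.9,5.9,-0.0802,18.8,-5.9,5.9,-0.0802,18.8,-5.9,5.9,-0.0802,18.8,-5.9,5.9,-0.0802,18.8,-5.9,5.9,-0.0802,18.8,-5.9,5.9,-0.0802,18.8,-5.9,5.9,-0.0802,0,0,0,0,0,0,0,0]
}}

```text
time_s: 16.35
ee_pos: [0.6216, -0.2866, 0.0586]
eef_rot: [-3.14, 0.001, 0.697]
force: [-0.2, 0.3, 0.6]
grip_width: 0.0748
grip_force: 0.0
```

```bash
python3 go.py 622.7 -286.3 5 0.698 1
```

```text
[np.float64(1.0), np.float64(0.4), np.float64(53.6), np.float64(-0.0013)] x 1 from [ 621.6 -286.6   58.6] [-3.14e+00  1.00e-03  6.97e-01] t 16.35
```

>>> {"op": "apply_moves", "data": {
  "plan": [1,0,20,0,0,0,15,0,0,0,13,0,0,0,5,0,0,0,0,0,0,0,0,0]
}}

```text
time_s: 16.95
ee_pos: [0.6233, -0.2863, 0.0075]
eef_rot: [3.141, -0.0, 0.698]
force: [-0.3, -0.3, 0.6]
grip_width: 0.075
grip_force: 0.0
```

>>> {"op": "apply_moves", "data": {
  "plan": [0,0,0,0,0,0,0,0,0,0,0,0,0,0,0,0,0,0,0,0,0,0,0,0,0,0,0,0],
  "hand": -1,
  "squeeze": 25
}}

```text
time_s: 17.65
ee_pos: [0.6231, -0.286, 0.0072]
eef_rot: [3.141, -0.0, 0.698]
force: [-1.1, -0.1, 2.5]
grip_width: 0.0479
grip_force: 25.0
```

>>> {"op": "apply_moves", "data": {
  "plan": [0,0,-10,0,0,0,-30,0,0,0,-40,0,0,0,-40,0,0,0,-25,0,0,0,0,0,0,0,0,0]
}}

```text
time_s: 18.35
ee_pos: [0.6228, -0.2859, 0.1515]
eef_rot: [-3.141, 0.0, 0.698]
force: [0.3, 0.9, -1.2]
grip_width: 0.048
grip_force: 25.0
```

```bash
python3 held.py w6
```

```text
n 16979 z pct [166.2 175.  176.2]
tool-frame top face rect ((4.114887237548828, 0.8913040161132812), (47.743167877197266, 81.5990982055664), 89.84202575683594) x [-35.   43.8] y [-22.   23.9]
[ 0.6225 -0.2858  0.1504] [-3.14e+00  1.00e-03  6.98e-01] 0.04758604914190583 18.4
```

```bash
python3 go.py 445.7 381.8 150 -0.016 20
```

```text
[np.float64(3.5), np.float64(-35.1), np.float64(0.0), np.float64(0.0357)] x 20 from [ 622.5 -285.8  150.4] [-3.14e+00  1.00e-03  6.98e-01] t 18.4
```

>>> {"op": "apply_moves", "data": {
  "plan": [3.5,-35.1,0,0.0357,3.5,-35.1,0,0.0357,3.5,-35.1,0,0.0357,3.5,-35.1,0,0.0357,3.5,-35.1,0,0.0357,3.5,-35.1,0,0.0357,3.5,-35.1,0,0.0357,3.5,-35.1,0,0.0357,3.5,-35.1,0,0.0357,3.5,-35.1,0,0.0357,3.5,-35.1,0,0.0357,3.5,-35.1,0,0.0357,3.5,-35.1,0,0.0357,3.5,-35.1,0,0.0357,3.5,-35.1,0,0.0357,3.5,-35.1,0,0.0357,3.5,-35.1,0,0.0357,3.5,-35.1,0,0.0357,3.5,-35.1,0,0.0357,3.5,-35.1,0,0.0357]
}}

```text
time_s: 20.4
ee_pos: [0.4448, 0.3825, 0.1501]
eef_rot: [3.14, 0.002, -0.017]
force: [0.8, -0.3, -0.5]
grip_width: 0.0476
grip_force: 25.0
```

>>> {"op": "apply_moves", "data": {
  "plan": [0,0,0,0,0,0,0,0]
}}

```text
time_s: 20.6
ee_pos: [0.4449, 0.3812, 0.15]
eef_rot: [3.139, 0.003, -0.014]
force: [-0.5, -0.6, -0.5]
grip_width: 0.0481
grip_force: 25.0
```

```bash
python3 - <<'E'
from f import *
o=monitor.get_obs();print(o['ee_pos'],o['eef_rot'],o['qpos'])
c=snap('wrist','w7');t=snap('top','top7')
E
```

```text
[0.44487065 0.38119229 0.14999765] [ 3.13946013e+00  2.50215259e-03 -1.43126737e-02] [ 6.46018641e-01  4.29492740e-01  1.47750426e+00 -1.58167085e-04
  1.23787988e+00  2.23117691e+00]
```

View pics/w7.png

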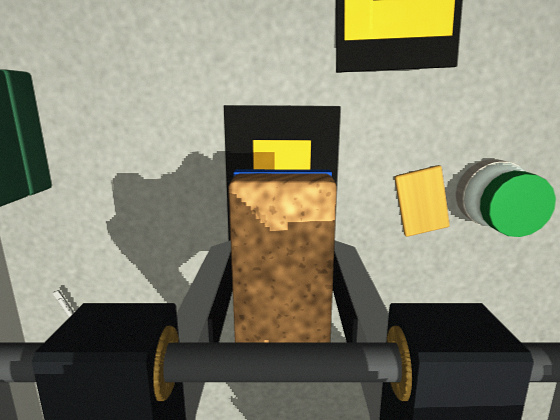

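```bash
python3 - <<'E'
from h import *
c=dict(np.load('pics/w7.npz'));im=c['image'];W=cloud(c)*1000
V=im.max(2);D=masks(im)
m=roi(W,215,350,98,168)&((V<60)|D['yel'])&(W[...,2]>2)&(W[...,2]<8)
n,l,st,ce=cv2.connectedComponentsWithStats(m.astype(np.uint8));m=l==1+st[1:,4].argmax()
p=W[m];print(cv2.minAreaRect(p[:,:2].astype(np.float32)),p[:,0].max())
y=W[D['yel']&roi(W,240,320,130,170)];print('yel top x',np.percentile(y[:,0],99),'y',np.percentile(y[:,1],[1,99]))
# front edge line
e=[]
for u in range(232,335,6):
    v=np.where(m[:,u])[0].min();e.append(W[v,u,:2])
e=np.array(e);a=np.polyfit(e[:,1],e[:,0],1);print('front edge x at y=382',np.polyval(a,382),'angle',-a[0])
E
```

```text
((492.62713623046875, 380.1944274902344), (99.47955322265625, 52.67697525024414), 89.13605499267578) 519.6036632214891
yel top x nan y [nan nan]
front edge x at y=382 518.946391585319 angle -0.014401535188193187
```

>>> {"op": "apply_moves", "data": {
  "plan": [0,0,30,0,0,0,40,0,0,0,30,0,0,0,20,0,0,0,10,0,0,0,0,0,0,0,4,0,0,0,3,0,0,0,0,0,0,0,0,0]
}}

```text
time_s: 21.7
ee_pos: [0.4458, 0.3815, 0.0154]
eef_rot: [-3.141, -0.0, -0.016]
force: [0.5, -0.5, -0.4]
grip_width: 0.0481
grip_force: 25.0
```

>>> {"op": "apply_moves", "data": {
  "plan": [0,0,2.5,0,0,0,0,0,0,0,0,0]
}}

```text
time_s: 22.0
ee_pos: [0.4456, 0.3814, 0.0124]
eef_rot: [3.142, 0.0, -0.016]
force: [-0.6, -0.1, -1.1]
grip_width: 0.0479
grip_force: 25.0
```

>>> {"op": "apply_moves", "data": {
  "plan": [0,0,0,0,0,0,0,0,0,0,0,0,0,0,0,0,0,0,-20,0,0,0,-40,0,0,0,-40,0,0,0,-40,0,5,20,-30,0,5,30,-30,0,5,30,0,0,5,30,0,0,5,30,0,0,5,30,0,0,0,0,0,0,0,0,0,0],
  "hand": 0.6
}}

```text
time_s: 23.6
ee_pos: [0.4731, 0.2108, 0.2127]
eef_rot: [-3.141, -0.0, -0.017]
force: [-0.3, 0.0, 0.3]
grip_width: 0.0751
grip_force: 0.0
```

```bash
python3 - <<'E'
from h import *
c=snap('wrist','w8');o=monitor.get_obs();print(o['ee_pos'],o['eef_rot'],o['force'])
E
```

```text
[0.47295885 0.2113165  0.21256105] [-3.14138059e+00 -1.25239199e-04 -1.58813101e-02] [ 4.74330311e-04  9.59804363e-01 -6.13387785e-01]
```

View pics/w8.png

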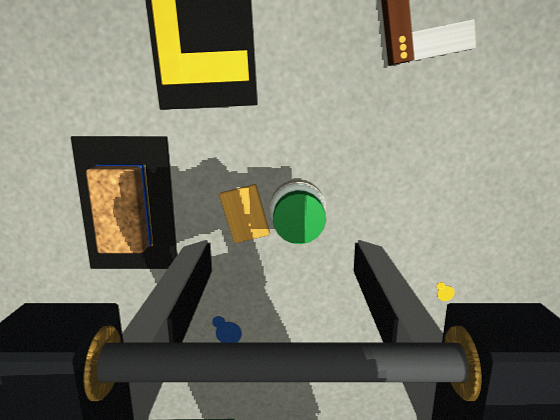

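The block is on its pad at (120,207). The square at (410,35) and its pad at (200,50) are cut off at the top, so I'm moving forward.

>>> {"op": "apply_moves", "data": {
  "plan": [20,2,0,0,25,2,0,0,25,2,0,0,20,2,0,0,20,2,0,0,0,0,0,0,0,0,0,0]
}}

```text
time_s: 24.35
ee_pos: [0.5824, 0.2001, 0.2119]
eef_rot: [3.141, 0.001, -0.015]
force: [-0.4, -0.1, -0.5]
grip_width: 0.0753
grip_force: 0.0
```

```bash
python3 - <<'E'
from f import *
c=dict(np.load('pics/w8.npz'));W=cloud(c)*1000;s=W[roi(W,75,165,140,265)];s=s[(s[:,2]>31)&(s[:,2]<39)];print('block placed',cv2.minAreaRect(s[:,:2].astype(np.float32)),np.median(s[:,2]))
c=snap('wrist','w9');o=monitor.get_obs();print(o['ee_pos'],o['eef_rot'])
W=cloud(c)*1000;D=masks(c['image']);V=c['image'].max(2);m=((V<55)|D['yel'])&(W[...,2]>3)&(W[...,2]<8)&(W[...,0]>530)&(W[...,0]<720)&(W[...,1]>220)&(W[...,1]<360)
n,l,st,ce=cv2.connectedComponentsWithStats(m.astype(np.uint8));i=1+st[1:,4].argmax();s=W[l==i];print('pad',cv2.minAreaRect(s[:,:2].astype(np.float32)),st[i])
s=W[(W[...,2]>15)&(W[...,2]<25)&(W[...,0]>550)&(W[...,0]<720)&(W[...,1]>20)&(W[...,1]<150)];print('stock',cv2.minAreaRect(s[:,:2].astype(np.float32)),len(s))
E
```

```text
block placed ((446.3818359375, 379.5917053222656), (47.970802307128906, 89.19072723388672), 89.09022521972656) 35.87923700756825
[0.5821455  0.20004615 0.21216012] [ 3.14151581e+00  6.12090066e-04 -1.47256124e-02]
pad ((621.8492431640625, 285.9327087402344), (149.99929809570312, 99.86785125732422), 1.660555124282837) [  141    63   110   149 13452]
stock ((634.7896118164062, 101.47756958007812), (100.24269104003906, 20.44521713256836), 10.007342338562012) 2179
```

View pics/w9.png

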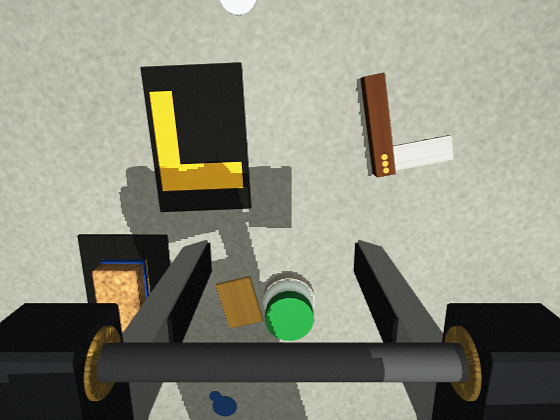

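```bash
python3 go.py 630.9 100.8 43 0.1747 8
```

```text
[np.float64(5.2), np.float64(12.8), np.float64(21.1), np.float64(-0.0237)] x 8 from [582.1 200.  212.2] [ 3.142e+00  1.000e-03 -1.500e-02] t 24.4
```

>>> {"op": "apply_moves", "data": {
  "plan": [5.2,12.8,21,-0.0237,5.2,12.8,21,-0.0237,5.2,12.8,21,-0.0237,5.2,12.8,21,-0.0237,5.2,12.8,21,-0.0237,5.2,12.8,21,-0.0237,5.2,12.8,21,-0.0237,5.2,12.8,21,-0.0237,0,0,0,0,0,0,0,0],
  "hand": 0.1
}}

```text
time_s: 25.4
ee_pos: [0.6308, 0.1007, 0.0452]
eef_rot: [-3.141, -0.0, 0.173]
force: [-0.6, -0.5, -0.0]
grip_width: 0.0514
grip_force: 0.0
```

```bash
python3 go.py 630.9 100.8 4 0.1747 1
```

```text
[np.float64(0.1), np.float64(-0.1), np.float64(41.2), np.float64(-0.0013)] x 1 from [630.8 100.7  45.2] [-3.141 -0.     0.173] t 25.4
```

>>> {"op": "apply_moves", "data": {
  "plan": [0,0,15,0,0,0,15,0,0,0,11,0,0,0,0,0,0,0,0,0]
}}

```text
time_s: 25.9
ee_pos: [0.631, 0.1001, 0.0032]
eef_rot: [-3.142, 0.001, 0.174]
force: [0.5, 0.1, 0.4]
grip_width: 0.0517
grip_force: 0.0
```

>>> {"op": "apply_moves", "data": {
  "plan": [0,0,0,0,0,0,0,0,0,0,0,0,0,0,0,0,0,0,0,0,0,0,0,0,0,0,0,0],
  "hand": -1,
  "squeeze": 40
}}

```text
time_s: 26.6
ee_pos: [0.6312, 0.1001, 0.0036]
eef_rot: [-3.142, -0.0, 0.174]
force: [-1.5, 1.5, 2.7]
grip_width: 0.0192
grip_force: 40.0
```

>>> {"op": "apply_moves", "data": {
  "plan": [0,0,-10,0,0,0,-20,0,0,0,-30,0,0,0,-30,0,0,0,0,0,0,0,0,0]
}}

```text
time_s: 27.2
ee_pos: [0.631, 0.0999, 0.0936]
eef_rot: [3.141, -0.0, 0.174]
force: [0.1, -0.8, -3.0]
grip_width: 0.0194
grip_force: 40.0
```

```bash
python3 held.py w10;python3 go.py 616.9 318.3 93 0.029 8
```

```text
n 7522 z pct [109.5 110.7 112. ]
tool-frame top face rect ((6.822544097900391, 0.9766054153442383), (94.7544937133789, 19.950239181518555), 0.3490457832813263) x [-38.5  53.5] y [-8.6 10.7]
[0.6306 0.0999 0.0925] [-3.142e+00  2.000e-03  1.740e-01] 0.01972044756009541 27.25
[np.float64(1.3), np.float64(-27.4), np.float64(-0.1), np.float64(0.0181)] x 8 from [630.6  99.9  92.5] [-3.142e+00  2.000e-03  1.740e-01] t 27.25
```

>>> {"op": "apply_moves", "data": {
  "plan": [1.2,-27.4,0,0.0181,1.2,-27.4,0,0.0181,1.2,-27.4,0,0.0181,1.2,-27.4,0,0.0181,1.2,-27.4,0,0.0181,1.2,-27.4,0,0.0181,1.2,-27.4,0,0.0181,1.2,-27.4,0,0.0181,0,0,20,0,0,0,20,0,0,0,20,0,0,0,10,0,0,0,0,0,0,0,0,0]
}}

```text
time_s: 28.65
ee_pos: [0.6166, 0.3187, 0.0237]
eef_rot: [3.142, 0.0, 0.029]
force: [0.2, 0.2, -1.1]
grip_width: 0.0197
grip_force: 40.0
```

```bash
python3 go.py 616.9 318.3 9 0.029 1
```

```text
[np.float64(0.3), np.float64(0.4), np.float64(14.7), np.float64(0.0001)] x 1 from [616.6 318.7  23.7] [3.142 0.    0.029] t 28.65
```

>>> {"op": "apply_moves", "data": {
  "plan": [0.3,0.4,8,0,0,0,5,0,0,0,1.5,0,0,0,0,0,0,0,0,0]
}}

```text
time_s: 29.15
ee_pos: [0.6169, 0.3184, 0.0091]
eef_rot: [-3.141, -0.0, 0.029]
force: [-0.5, -0.1, -1.4]
grip_width: 0.0199
grip_force: 40.0
```

>>> {"op": "apply_moves", "data": {
  "plan": [0,0,0,0,0,0,0,0,0,0,0,0,0,0,0,0,0,0,-30,0,0,0,-40,0,0,0,-40,0,-30,20,-40,0,-30,20,-40,0,0,0,0,0,0,0,0,0],
  "hand": 0.3
}}

```text
time_s: 30.25
ee_pos: [0.5623, 0.2796, 0.1944]
eef_rot: [-3.141, -0.002, 0.029]
force: [-0.1, -0.4, -0.2]
grip_width: 0.061
grip_force: 0.0
```

```bash
python3 - <<'E'
from h import *
c=snap('wrist','w11');o=monitor.get_obs();print(o['ee_pos'],o['eef_rot'],o['force'],o['time_s'])
W=cloud(c)*1000
s=W[(W[...,2]>20)&(W[...,2]<31)&(W[...,0]>540)&(W[...,0]<720)&(W[...,1]>240)&(W[...,1]<350)];print('stock (goal 620.9 318.4 1.66deg)',cv2.minAreaRect(s[:,:2].astype(np.float32)),len(s),np.median(s[:,2]))
snap('top','top11')
E
```

```text
[0.5622239  0.27964118 0.19279356] [3.14149330e+00 2.95176851e-04 2.90190076e-02] [-0.1644762  -0.27092347 -1.19338817] 30.3
stock (goal 620.9 318.4 1.66deg) ((621.186767578125, 317.3995361328125), (99.8050537109375, 20.329214096069336), 1.5448098182678223) 2423 25.84005659580101
```

View pics/w11.png

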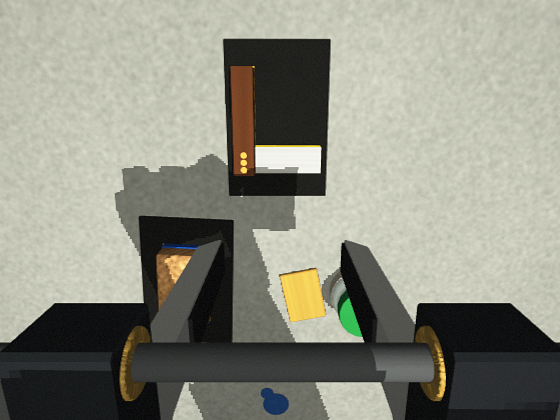

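View pics/top11.png

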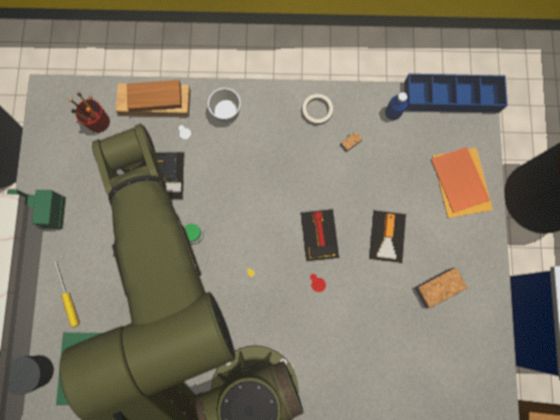

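The wrist view shows the square covering its outline at (277,120). In the top view, the mallet (320,235) and scraper (388,237) are on their pads, and the jar is still at (192,233).

```bash
python3 -c "
from station import ctrl
print(ctrl.hand_in())"
```

```text
the job is handed in; nothing more can be done
None
```

I placed the mallet, scraper, try square and sanding block on their outlined pads, left the jar where it stood, and handed the job in at about 30 s of the 112 s allowed; the hand-in returned no verdict.

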